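# Seat the slotted sample carousel on its turntable drive

### The job

Fit the sample carousel with the slotted oblong collar onto the turntable drive: turn it until its slot lines up with the drive's upright blade, press it down so that it drops over the blade and sits fully home, flat on the drive's steel shoulder, then let go. Leave the other carousel (round collar) where it lies.

Things in the scene. Friction and masses are not known exactly. Their poses are not given: they have to be found in the camera images.
- carousel: Carousel to fit: loose, 0.2-0.4 kg, flat on the bench. Aluminium disc 136 mm across, 10 thick, ten dark wells near its edge; in the middle a white oblong collar 66 mm long (x) by 38 wide (y), flat-sided, top 50 above the underside: pinch it across the 38. A slot 46 (x) by 18 (y) goes right through collar and disc. Origin: centre of underside, z up; a half turn about z makes no difference.
- spare: The other carousel, to be left alone: same aluminium disc, 136 mm across, but a round white collar 46 across and 50 high with a small round bore. Origin: centre of underside, z up. The two carousels lie left and right of the drive, either way round.
- seat (a point): Centre of the round steel shoulder's top face (74 mm across, 66 above the bench) on the drive, a fixed white housing 170 square, 54 high. On it, centred, a fixed upright steel blade: 38 long (this point's x), 8 thick (y), 30 high, rounded ends and top edge; z up. It does not turn. Seated, the carousel's underside lies on this face; play 4 at each end, 5 at each side, about 19 degrees.
Not all that is in view belongs to the job. Leave any brown look-alike of the carousel alone.

How it is judged:
By the outcome, as a careful person would: the job done as asked, in the order asked, and still so for the second after the job is handed in, with the robot touching nothing.
It also fails if it takes over 38 s, if anything falls off the work surface, if the arm or the gripper's body presses on something with over 40 N, if the wrist force passes 120 N, or if a joint passes its speed limit or range.

### The arm

A 6-joint arm with a two-finger parallel gripper is mounted at the origin on the work surface. World frame = base frame: x ahead of the robot, y to its left, z up, the work surface at z = 0. Lengths are in mm, angles in rad, forces in N, time in s.
With the tool pointing down it reaches from about 325 to 850 mm from the base axis. Payload 4.4 kg.
Tool frame: the origin (TCP) lies at the very end of the fingers, on their centre line; the grasp point (between the pads) lies 19 mm behind it; z points along the fingers, y is the line along which they close (so a half turn about z gives the same grasp; the last joint's range is limited). The gripper opens to 94 mm and grips with 3 to 60 N. Pads are 16 mm wide; open, the fingers measure 119 mm over their backs; the gripper's body (75 mm by 177 mm) begins 78 mm behind the grasp point.
Start: joints at [-1.286, 0.207, 1.542, -0, 1.393, -0.15], TCP at [242.195, -521.506, 171.747] pointing down, gripper open.
Joint ranges: [-2.73, 2.73], [-0.86, 2.22], [0.23, 2.46], [-1.11, 4.25], [0.08, 2.63], [-2.82, 2.82]. Speed limits (rad/s): [2.79, 2.79, 3.14, 3.14, 3.14, 3.14].

### API

Orientations are given as [roll, pitch, yaw] about the fixed x, y, z axes, in that order (R = Rz(yaw) Ry(pitch) Rx(roll)).
In Python, from station import ctrl, release, grab, solver, get_state, vision, job_done, spotter gives the robot as it stands. The module is installed in compiled form; this text tells all that it offers. Calls block until the motion is done:
- ctrl.goto(position, orientation): joint-space move of the TCP to a pose.
- ctrl.line_to(position, ori=None, velocity=150, threshold=None): straight line of the TCP; ori=None keeps the orientation; velocity is the mean speed in mm/s. With threshold (N) it stops when the force on the tool has changed by that much, and returns True; else False.
- ctrl.move_j(angles): joint-space move.
- release() and grab(f_grip=None): open the fingers fully, or close them until they stop; f_grip is the grip in N (None keeps the last).
- ctrl.hold(seconds).
- solver.inverse_kinematics(position, orientation): joint angles nearest the present ones, or None.
- get_state(): the state.
- vision.grab_frame(name): name is "side" or "top" or "wrist"; returns a dict with "pixels" (384x512x3 uint8, blue, green, red), "mtx" (3x3 intrinsics, pixels), "world_to_cam" (4x4, takes a point from world to camera coordinates); the wrist camera has in their place "mount" (4x4, takes a point from camera to tool coordinates, whose origin is the TCP and whose axes are the flange's). Camera axes: x right, y up, looking along -z (the intrinsics and any distortion apply to the point x, -y, -z); pixel columns grow to the right and rows downward; lengths in mm; the calibration is good to about 2 mm. A picture is of the moment at which its call begins: read the wrist's pose just before it. There is no depth.
A pose or a line that the arm cannot do raises ctrl.IKError and nothing moves.
- job_done(): hands the job in; it is judged then, once.
Trained networks look in a picture, given as the dict that the camera call returned (one of the last four; its "shot" number tells which), for a name from the list of things; names that differ only in an ending like _2 or _b are one class to them, and where a whole thing is asked for, a point or a joint stands for the part that bears it (a point fixed in the world has none). Each returns a list of dicts, best first, with "conf" (0 to 1); they miss things now and then, are a little off and sometimes report something else, mostly with a low value. They report only what shows in the picture. A call takes as long as a camera call. They do not tell look-alikes from the thing itself.
- spotter.recognise(picture, target): "point" ([column, row] in pixels, amid what is visible of it).
- spotter.masks_of(picture, target): "mask" (384x512 bool, what is visible of it) and "point" ([column, row] in pixels, amid what is visible of it).
The state is a dict: "time_s": time; "q": joint angles; "joint_vel": joint speeds; "tau": joint torques, N m; "eef_pos": TCP position; "ee_rot": TCP orientation; "wrist_force": force on the tool from outside, world axes, zero at the start; "moment": the same for the moment, N m; "opening": finger opening in mm; "gripper_force": force on a finger pad.
Only numpy, scipy, OpenCV 4.12 (cv2) and the standard library are available. Lean on these libraries where they do the work, as an engineer would, in place of code of your own. Each camera call takes 0.05 s, during which the arm holds its last target. There are 200 camera calls.

## Working session

There is one attempt and no reset: what is moved stays moved. The work goes in short steps, each a Python script; the robot and the scene stay as the last script left them, time stands still between calls to the robot, and variables do not carry over. Pictures are saved under pics/ and viewed, at most 10 in all, crops included, and the job is handed in when it is done.

```bash
mkdir -p pics
python3 - <<'E'
from station import *
import cv2,numpy as np
ims=[]
for n in("top","side"):
    p=vision.grab_frame(n); ims.append(p["pixels"].copy())
    print(n,p["mtx"].round(1).tolist(),np.round(p["world_to_cam"],3).tolist(),[k for k in p])
    for t in("carousel","spare","seat"):
        try:
            for r in spotter.masks_of(p,t)[:4]:print(t,round(r["conf"],2),np.round(r["point"],1),r["mask"].sum())
        except Exception as e:print(t,e)
im=np.vstack(ims);print(im.shape)
for n,i in zip("ts",ims):cv2.imwrite(f"pics/{n}0.png",cv2.resize(i,(768,576)))
print(get_state()["time_s"])
E
```

```text
top [[460.9, 0.0, 254.3], [0.0, 460.9, 194.9], [0.0, 0.0, 1.0]] [[0.03, -1.0, -0.007, 127.141], [0.997, 0.029, 0.067, -502.503], [-0.067, -0.009, 0.998, -1370.843], [0.0, 0.0, 0.0, 1.0]] ['pixels', 'mtx', 'world_to_cam', 'shot']
carousel 0.85 [210.1 193.5] 1462
carousel 0.78 [ 92.1 249.9] 1641
carousel 0.65 [167.1 143.4] 1493
carousel 0.6 [151.1 217.7] 1584
spare 0.63 [403.6 187.6] 1662
spare 0.44 [303.9 162.3] 518
seat 0.87 [302.9 158.6] 478
side [[352.4, 0.0, 258.6], [0.0, 352.4, 187.4], [0.0, 0.0, 1.0]] [[-0.848, -0.529, 0.008, 484.521], [0.333, -0.522, 0.786, -146.444], [-0.412, 0.669, 0.619, -1078.288], [0.0, 0.0, 0.0, 1.0]] ['pixels', 'mtx', 'world_to_cam', 'shot']
carousel 0.97 [213.4 278.8] 1772
carousel 0.93 [204.7 346.7] 2799
carousel 0.89 [161.7 232.1] 1262
carousel 0.78 [283.3 264.3] 1566
spare 0.94 [303.6 141.7] 511
seat 0.57 [256.7 158.9] 232
(768, 512, 3)
0.4
```

View pics/t0.png

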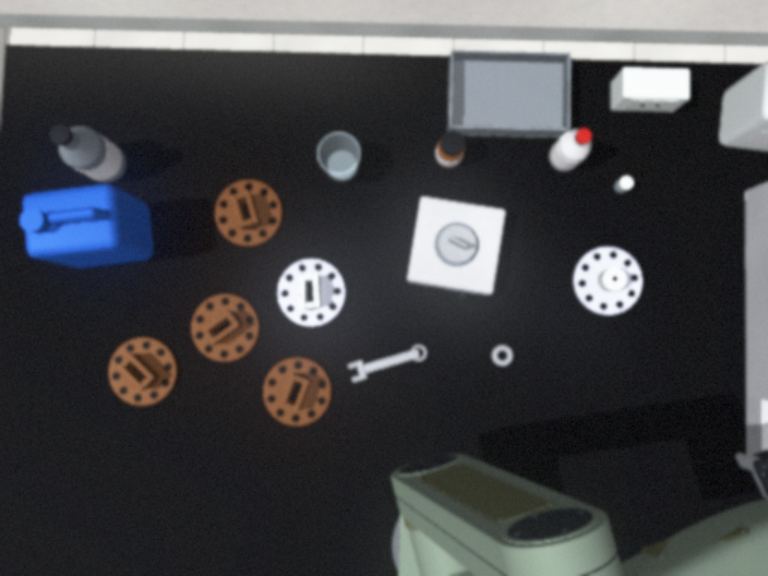

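View pics/s0.png

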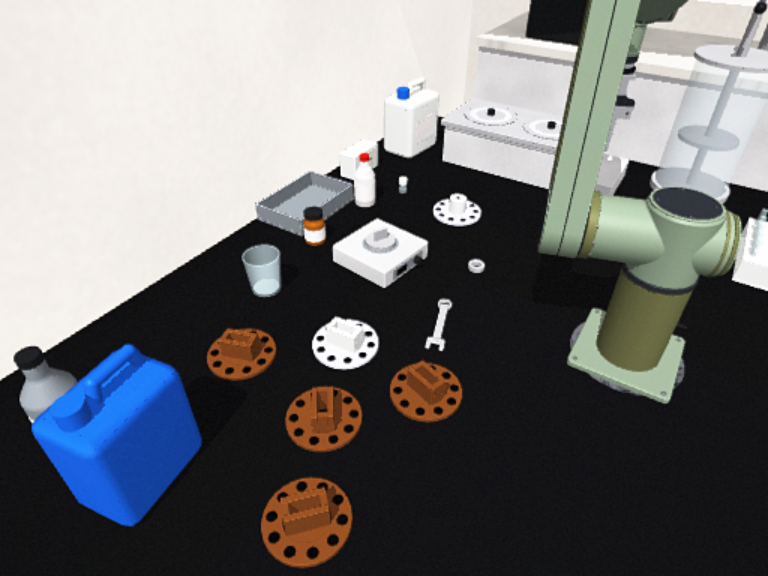

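The top view shows four brown look-alikes at (248,213), (224,328), (142,371) and (297,391) in the enlarged picture. There are two aluminium discs, at (311,292) and (608,281). The one at (311,292), native (207,195), has the white oblong slotted collar, so it is the one meant. The one at (608,281) has a round collar, so it is the spare. The drive is at (457,245), with its blade nearly along the image's horizontal.

```bash
cat > h.py <<'E'
from station import *
import cv2,numpy as np
from scipy.spatial.transform import Rotation as R
def cam(name):
    s=get_state(); p=vision.grab_frame(name)
    if "mount" in p:
        T=np.eye(4); T[:3,:3]=R.from_euler("xyz",s["ee_rot"]).as_matrix(); T[:3,3]=s["eef_pos"]
        c2w=T@p["mount"]
    else: c2w=np.linalg.inv(p["world_to_cam"])
    p["c2w"]=c2w; return p
def ray(p,uv):
    K=p["mtx"]; d=np.array([(uv[0]-K[0,2])/K[0,0],-(uv[1]-K[1,2])/K[1,1],-1.])
    d=p["c2w"][:3,:3]@d; return p["c2w"][:3,3],d/np.linalg.norm(d)
def at_z(p,uv,z):
    o,d=ray(p,uv); return o+d*(z-o[2])/d[2]
def tri(obs):
    A=np.zeros((3,3));b=np.zeros(3);L=[]
    for p,uv in obs:
        o,d=ray(p,uv);M=np.eye(3)-np.outer(d,d);A+=M;b+=M@o;L.append((M,o))
    x=np.linalg.solve(A,b); return x,max(np.linalg.norm(M@(x-o)) for M,o in L)
def proj(p,X):
    c=np.linalg.inv(p["c2w"])@np.append(X,1); K=p["mtx"]
    return np.array([K[0,0]*c[0]/-c[2]+K[0,2],K[1,1]*-c[1]/-c[2]+K[1,2]])
E
python3 - <<'E'
from h import *
t=cam("top");s=cam("side")
print("disc z10",at_z(t,(207.3,195),10),at_z(s,(230.7,229),10),tri([(t,(207.3,195)),(s,(230.7,229))]))
print("seat",at_z(t,(304.7,162.7),66),at_z(s,(253.5,159.5),66),tri([(t,(304.7,162.7)),(s,(253.5,159.5))]))
st=get_state();print(st["ee_rot"])
w=cam("wrist");print(w["mtx"],w["mount"].round(3))
im=cv2.hconcat([cv2.resize(t["pixels"][150:240,160:260],(400,360),interpolation=2),cv2.resize(t["pixels"][115:205,260:360],(400,360),interpolation=2)])
cv2.imwrite("pics/crop1.png",im)
E
```

```text
disc z10 [494.55971552 284.52538951  10.        ] [490.07936151 291.35630977  10.        ] (array([494.93892439, 285.31497174,   2.32197924]), np.float64(0.12860881664433188))
seat [593.75557205  -2.5338644   66.        ] [592.08699197   2.31228129  66.        ] (array([594.71112052,  -2.67081403,  62.20680908]), np.float64(0.48251183741929937))
[-3.14150425e+00 -2.17154955e-05  4.34801295e-01]
[[268.6884183    0.         252.63979509]
 [  0.         268.6884183  194.15405845]
 [  0.           0.           1.        ]] [[ 1.00000e-03  9.60000e-01  2.80000e-01  8.14060e+01]
 [ 1.00000e+00 -1.00000e-03  1.00000e-03  1.41300e+00]
 [ 1.00000e-03  2.80000e-01 -9.60000e-01 -2.13499e+02]
 [ 0.00000e+00  0.00000e+00  0.00000e+00  1.00000e+00]]
```

View pics/crop1.png

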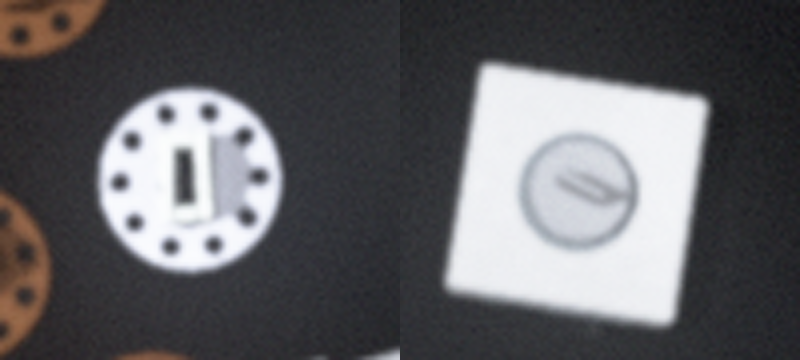

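The left crop confirms the white oblong collar with its slot, centred near native (207,195), long axis roughly along world x. The right crop shows the blade on the shoulder at about (304,162), skewed against the housing. Next is a close look at the drive with the wrist camera, then at the carousel.

Run:
```python
from h import *
import pickle
for yaw in (0,.0+np.pi,1.3,1.3-np.pi):
    for P in((494,285,150),(594,-2,180)):
        q=solver.inverse_kinematics(P,[np.pi,0,yaw]); print(yaw,P,None if q is None else np.round(q,2))
out=[]
for P,yaw in(((594,-40,240),0),((594,50,240),0),((494,285,190),0),((494,245,190),0)):
    ctrl.goto(P,[np.pi,0,yaw]); ctrl.hold(.2)
    w=cam("wrist"); out.append(w)
    for t in ("seat","carousel"):
        for r in spotter.masks_of(w,t)[:2]:
            print(P,t,round(r["conf"],2),np.round(r["point"],1),r["mask"].sum(),at_z(w,r["point"],66 if t=="seat" else 50).round(1))
pickle.dump(out,open("w.pkl","wb"))
g=cv2.vconcat([cv2.hconcat([out[0]["pixels"],out[1]["pixels"]]),cv2.hconcat([out[2]["pixels"],out[3]["pixels"]])])
cv2.imwrite("pics/w1.png",cv2.resize(g,(800,600)))
print(get_state()["time_s"])
```

```text
0 (494, 285, 150) [ 0.37  0.22  1.58 -0.    1.35  1.94]
0 (594, -2, 180) [-0.15  0.24  1.48 -0.    1.42  1.42]
3.141592653589793 (494, 285, 150) [ 0.37  0.22  1.58  0.    1.35 -1.2 ]
3.141592653589793 (594, -2, 180) [-0.15  0.24  1.48  0.    1.42 -1.72]
1.3 (494, 285, 150) [ 0.37  0.22  1.58 -0.    1.35  0.64]
1.3 (594, -2, 180) [-0.15  0.24  1.48 -0.    1.42  0.12]
-1.841592653589793 (494, 285, 150) [ 0.37  0.22  1.58  0.    1.35 -2.5 ]
-1.841592653589793 (594, -2, 180) None
(594, -40, 240) carousel 0.98 [ 70.5 219.1] 4572 [516.3 250.9  50. ]
(594, -40, 240) carousel 0.77 [  1.1 138.4] 479 [643.8 329.   50. ]
(594, 50, 240) seat 0.92 [284.  172.8] 1927 [595.5   1.4  66. ]
(594, 50, 240) carousel 0.76 [119.5 219.4] 4404 [516.1 261.8  50. ]
(594, 50, 240) carousel 0.71 [ 23.8 130.2] 4648 [655.9 382.2  50. ]
(494, 285, 190) seat 0.65 [485.5  98.6] 3191 [596.1   6.   66. ]
(494, 285, 190) carousel 0.83 [258.2 169.5] 5974 [508.1 275.1  50. ]
(494, 285, 190) carousel 0.83 [135.1 213.6] 4661 [445.7 447.4  50. ]
(494, 245, 190) seat 0.58 [458.4 100.3] 3425 [5.938e+02 2.000e-01 6.600e+01]
(494, 245, 190) seat 0.29 [229.5 172.7] 6186 [506. 274.  66.]
(494, 245, 190) carousel 0.97 [115.5 217.1] 5674 [438.8 437.2  50. ]
(494, 245, 190) carousel 0.86 [227.6 168.1] 6136 [508.9 277.8  50. ]
5.85
```

View pics/w1.png

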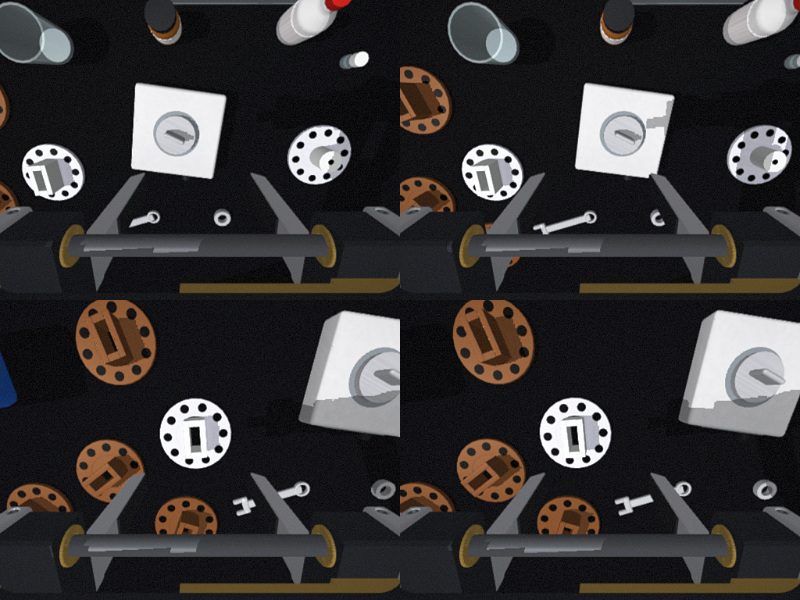

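Two wrist views from 240 above show the drive, shoulder at native (225,170) and (289,170). Two from 190 show the carousel with the oblong collar at (250,170) and (224,170). I'll enlarge these to pick the slot, collar and blade corners.

Run:
```python
import pickle,cv2
o=pickle.load(open("w.pkl","rb"))
c=[(180,130),(240,130),(203,133),(178,133)]
g=[cv2.resize(w["pixels"][y:y+75,x:x+100],(400,300),interpolation=cv2.INTER_CUBIC) for w,(x,y) in zip(o,c)]
cv2.imwrite("pics/w2.png",cv2.vconcat([cv2.hconcat(g[:2]),cv2.hconcat(g[2:])]))
```

```text
(no output)
```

View pics/w2.png

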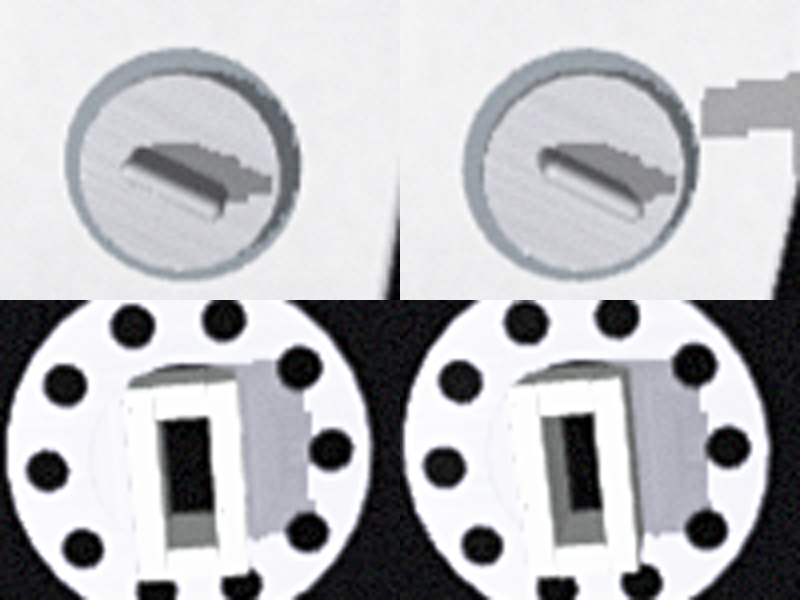

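Run:
```python
from h import *
import pickle
o=pickle.load(open("w.pkl","rb"))
c=[(180,130),(240,130),(203,133),(178,133)]
px=lambda i,a:np.array(c[i])+(np.array(a)+.5)/4-.5
S=tri([(o[0],px(0,(180,172))),(o[1],px(1,(183,171)))]);print("shoulder",S,[at_z(o[i],px(i,a),66) for i,a in((0,(180,172)),(1,(183,171)))])
c2=[(158,120),(212,117),(219,247),(165,250)];c3=[(143,115),(195,112),(206,243),(154,246)]
X=[]
for a,b in zip(c2,c3):
    x,e=tri([(o[2],px(2,a)),(o[3],px(3,b))]);print(x.round(1),round(e,2))
m=lambda l:np.mean(l,0)
print("slot ctr",tri([(o[2],px(2,m(c2))),(o[3],px(3,m(c3)))]))
Z=np.array([np.mean([at_z(o[2],px(2,a),50),at_z(o[3],px(3,b),50)],0) for a,b in zip(c2,c3)]);print(Z.round(1))
C=Z.mean(0);d=Z[0]+Z[1]-Z[2]-Z[3];ang=np.arctan2(d[1],d[0]);print("C",C,"ang",np.degrees(ang),"len/wid",np.linalg.norm(d)/2,np.linalg.norm(Z[0]-Z[1]))
D=np.mean([at_z(o[0],px(0,(180,172)),66),at_z(o[1],px(1,(183,171)),66)],0);by=np.radians(62)
def box(ctr,a,L,W,z):
    r=np.array([[np.cos(a),-np.sin(a)],[np.sin(a),np.cos(a)]])
    return [np.append(ctr[:2]+r@(sx*L/2,sy*W/2),z) for sx,sy in((1,1),(1,-1),(-1,-1),(-1,1))]
circ=lambda ctr,r,z:[np.array([ctr[0]+r*np.cos(t),ctr[1]+r*np.sin(t),z]) for t in np.linspace(0,2*np.pi,40)]
g=[]
for i in range(4):
    x,y=c[i];im=cv2.resize(o[i]["pixels"][y:y+75,x:x+100],(400,300),interpolation=cv2.INTER_CUBIC)
    polys=[(circ(D,37,66),(0,0,255)),(box(D,by,38,8,66),(0,200,0)),(box(D,by,38,8,96),(255,0,0))] if i<2 else [(circ(C,68,10),(0,0,255)),(box(C,ang,66,38,50),(0,200,0)),(box(C,ang,46,18,50),(255,0,0))]
    for P,col in polys:
        q=[((proj(o[i],p)-c[i]+.5)*4-.5) for p in P];cv2.polylines(im,[np.round(q).astype(int)],True,col,1)
    g.append(im)
cv2.imwrite("pics/w3.png",cv2.vconcat([cv2.hconcat(g[:2]),cv2.hconcat(g[2:])]))
```

```text
shoulder (array([595.47242093,  -0.76365875,  64.33809922]), np.float64(0.2677599955251166)) [array([595.54394689,  -0.93608498,  66.        ]), array([ 5.96089204e+02, -5.50071184e-01,  6.60000000e+01])]
[517.6 296.5  49.5] 0.23
[519.6 278.6  55.6] 0.24
[474.9 276.2  54.5] 0.14
[472.  294.7  48.2] 0.13
slot ctr (array([496.46451672, 286.40749286,  51.99261648]), np.float64(0.18728610528537518))
[[517.6 296.4  50. ]
 [518.6 278.8  50. ]
 [473.6 276.3  50. ]
 [472.6 294.5  50. ]]
C [495.61872209 286.52106135  50.        ] ang 2.8103048072348877 len/wid 45.085594398728865 17.60292572444157
```

View pics/w3.png

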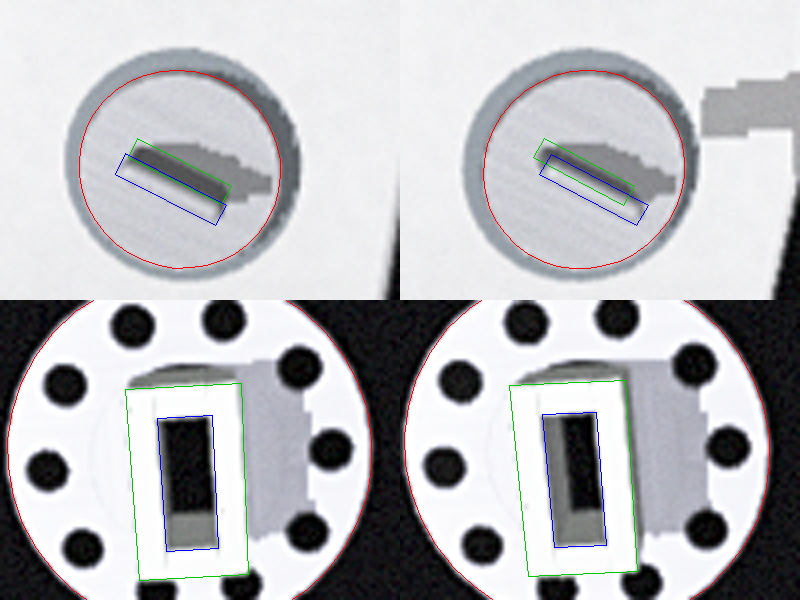

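The projected models fit both views. The shoulder is at (595.8,-0.7) with height 64–66 and blade yaw about 62°. The carousel is at (495.6,286.5) with yaw 2.8° and collar top about 51. Now the grasp, lift and carry, with a close look above the blade.

Run:
```python
from h import *
import pickle
C=(495.6,286.5);y0=np.radians(2.8);D=(595.8,-.7);y1=np.radians(62)
ctrl.goto((*C,100),[np.pi,0,y0])
hit=ctrl.line_to((*C,21),velocity=120,threshold=15)
print(hit,np.round(get_state()["eef_pos"],1))
if not hit:
    grab(40);s=get_state();print("open",s["opening"],s["gripper_force"])
    if s["opening"]>30:
        f0=np.array(s["wrist_force"])
        ctrl.line_to((*C,170),velocity=150)
        print("lift dF",(np.array(get_state()["wrist_force"])-f0).round(1))
        ctrl.goto((*D,170),[np.pi,0,y1]);ctrl.hold(.3)
        ctrl.line_to((*D,128),velocity=100);ctrl.hold(.3)
        w=cam("wrist");s=get_state();print(s["opening"],np.round(s["eef_pos"],1),np.round(s["ee_rot"],3),s["time_s"])
        pickle.dump(w,open("w4.pkl","wb"))
        t=cam("side")
        cv2.imwrite("pics/c4.png",cv2.hconcat([cv2.resize(w["pixels"][90:290,152:352],(400,400),interpolation=2),cv2.resize(t["pixels"][100:200,200:300],(400,400),interpolation=2)]))
```

```text
False [496.8 286.8  22.2]
open 0.400162119878423 0.0
```

Run:
```python
from h import *
w=cam("wrist");t=cam("side");p=cam("top");s=get_state();print(s["opening"],np.round(s["eef_pos"],1),np.round(s["wrist_force"],1),s["time_s"])
a=[cv2.resize(w["pixels"],(400,300)),cv2.resize(t["pixels"][180:270,170:290],(400,300),interpolation=2),cv2.resize(p["pixels"][150:240,150:270],(400,300),interpolation=2)]
a.append(cv2.resize(w["pixels"][130:280,150:350],(400,300)))
cv2.imwrite("pics/d4.png",cv2.vconcat([cv2.hconcat(a[:2]),cv2.hconcat(a[2:])]))
```

```text
0.4862429618290698 [495.6 286.5  21. ] [-1.1 -0.  -0.4] 8.7083
```

View pics/d4.png

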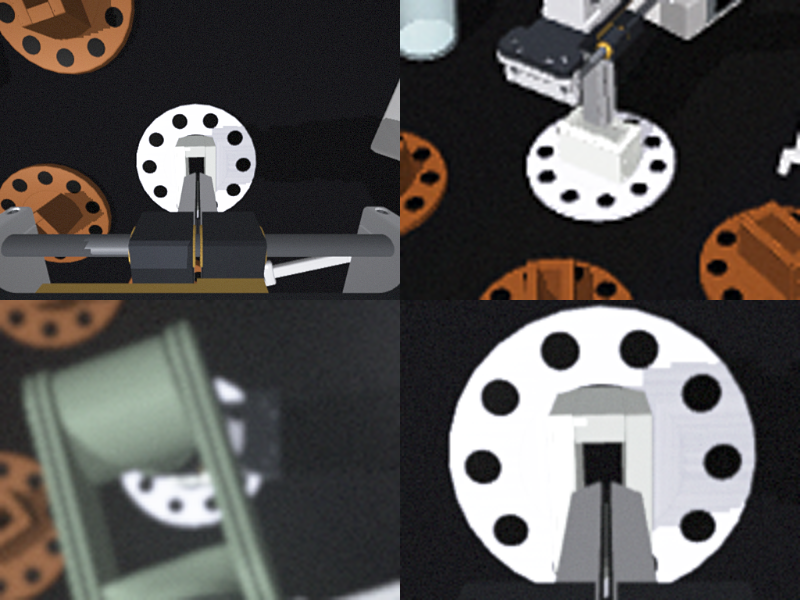

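The fingers show fully closed at the collar's middle (wrist crop (605,485)). The disc looks unmoved and there is no force on the tool. I'll check the geometry, then back out and look at the opening.

Run:
```python
from h import *
w=cam("wrist");t=cam("side")
C=np.array((495.6,286.5,0))
print("wrist: slot +x edge z50",proj(w,C+(23,0,50)).round(1),"finger front z50",proj(w,C+(8,0,50)).round(1),"-x collar edge",proj(w,C+(-33,0,50)).round(1))
print("seen: slot edge", 150+(605-400)/2,130+(440-300)/2,"finger/slot",150+(605-400)/2,130+(485-300)/2)
print("side: axis z50",proj(t,C+(0,0,50)).round(1),"z21",proj(t,C+(0,0,21)).round(1),"seen ~230,213.6")
ctrl.line_to((495.6,286.5,150),velocity=150);ctrl.hold(.2)
s=get_state();print(s["opening"],s["gripper_force"],np.round(s["wrist_force"],1))
release();s=get_state();print("released",s["opening"],s["time_s"])
w=cam("wrist");t=cam("side")
a=[w["pixels"][120:300,136:376],t["pixels"][150:270,170:330]]
cv2.imwrite("pics/d5.png",cv2.hconcat([cv2.resize(x,(400,300),interpolation=2) for x in a]))
```

```text
wrist: slot +x edge z50 [252.4 200.9] finger front z50 [251.4 220.3] -x collar edge [248.8 269.3]
seen: slot edge 252.5 200.0 finger/slot 252.5 222.5
side: axis z50 [229.6 217.9] z21 [230.  224.8] seen ~230,213.6
0.752674650181396 0.0 [ 0.3 -0.7  0.2]
released 94.0088832165505 11.4667
```

View pics/d5.png

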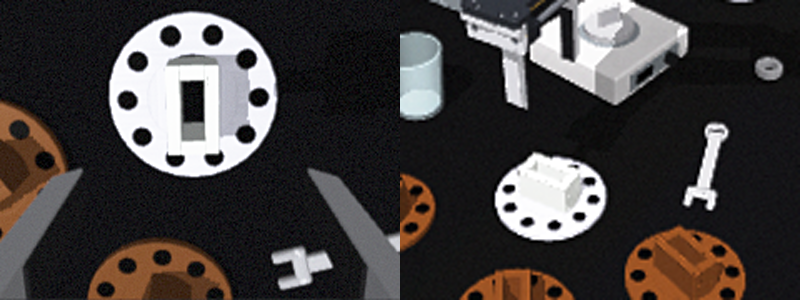

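The carousel is unmoved and the fingers came straight up out of the slot. I'll check that the gripper stays open on the way down, and grip more gently.

Run:
```python
from h import *
C=(495.6,286.5)
op=lambda n:print(n,{k:np.round(get_state()[k],1).tolist() for k in("opening","gripper_force","eef_pos","wrist_force","time_s")})
op("start");ctrl.line_to((*C,60),velocity=180);op("60")
if get_state()["opening"]>85:
    ctrl.line_to((*C,21),velocity=120,threshold=15);ctrl.hold(.1);op("21")
    if get_state()["opening"]>85:
        grab(25);op("grab");ctrl.hold(.1);op("hold")
```

```text
start {'opening': 93.8, 'gripper_force': 0.0, 'eef_pos': [495.6, 286.5, 150.0], 'wrist_force': [-0.4, -1.3, -0.2], 'time_s': 11.6}
60 {'opening': 94.1, 'gripper_force': 0.0, 'eef_pos': [496.2, 286.8, 60.6], 'wrist_force': [0.4, -0.2, 0.3], 'time_s': 12.2}
21 {'opening': 93.9, 'gripper_force': 0.0, 'eef_pos': [496.8, 287.0, 22.4], 'wrist_force': [0.4, -0.1, -0.2], 'time_s': 12.8}
grab {'opening': 0.3, 'gripper_force': 0.0, 'eef_pos': [495.6, 286.5, 21.0], 'wrist_force': [-0.3, 0.4, 0.3], 'time_s': 14.2}
hold {'opening': 0.6, 'gripper_force': 0.0, 'eef_pos': [495.6, 286.5, 21.0], 'wrist_force': [0.5, -0.0, -0.6], 'time_s': 14.3}
```

The fingers close through the collar with no contact force, twice. That shouldn't be possible, so I'll probe gently whether the collar and disc are solid at all.

Run:
```python
from h import *
op=lambda n:print(n,{k:np.round(get_state()[k],1).tolist() for k in("opening","eef_pos","wrist_force","time_s")})
ctrl.line_to((495.6,286.5,62),velocity=200)
ctrl.line_to((495.6,302.5,62),velocity=100)
print(ctrl.line_to((495.6,302.5,5),velocity=80,threshold=5));op("probe wall/disc")
t=cam("side");w=cam("wrist")
a=[w["pixels"][120:300,136:376],t["pixels"][170:260,170:290]]
cv2.imwrite("pics/d6.png",cv2.hconcat([cv2.resize(x,(400,300),interpolation=2) for x in a]))
```

```text
True
probe wall/disc {'opening': 0.2, 'eef_pos': [495.0, 302.0, 16.6], 'wrist_force': [-2.2, -0.4, 6.0], 'time_s': 15.5}
```

View pics/d6.png

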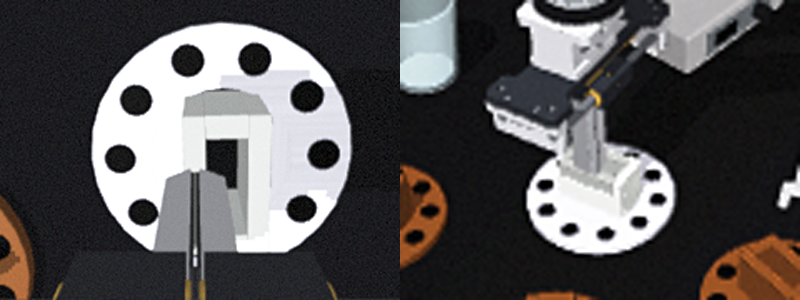

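Run:
```python
from h import *
C=(495.6,286.5)
op=lambda n:print(n,{k:np.round(get_state()[k],1).tolist() for k in("opening","gripper_force","eef_pos","wrist_force","time_s")})
op("rest")
ctrl.line_to((495.6,302.5,62),velocity=200)
release();op("rel")
ctrl.line_to((*C,50),velocity=150)
print(ctrl.line_to((*C,12.5),velocity=100,threshold=6));op("down")
grab(25);op("grab")
```

```text
rest {'opening': 0.4, 'gripper_force': 2.8, 'eef_pos': [494.9, 302.0, 16.6], 'wrist_force': [-1.0, 0.5, 6.2], 'time_s': 15.6}
rel {'opening': 94.3, 'gripper_force': 0.0, 'eef_pos': [495.6, 302.5, 62.0], 'wrist_force': [0.9, -0.2, -0.8], 'time_s': 17.5}
False
down {'opening': 94.0, 'gripper_force': 0.0, 'eef_pos': [495.5, 286.7, 12.3], 'wrist_force': [-0.3, 0.3, -0.3], 'time_s': 18.3}
grab {'opening': 37.3, 'gripper_force': 25.0, 'eef_pos': [495.6, 286.8, 12.5], 'wrist_force': [0.4, 1.5, 0.5], 'time_s': 19.2}
```

It is gripped at 37.3 mm. The solid part of the collar evidently only reaches about 16 mm up, so I hold it low. I'll firm up the grip, lift, check, and carry it to the drive.

Run:
```python
from h import *
C=(495.6,286.5);D=(595.8,-.7);y1=np.radians(62)
op=lambda n:print(n,{k:np.round(get_state()[k],1).tolist() for k in("opening","gripper_force","eef_pos","wrist_force","moment","time_s")})
grab(45);op("grip")
ctrl.line_to((*C,30),velocity=50);op("30")
if get_state()["opening"]>33:
    ctrl.line_to((*C,140),velocity=120);op("140")
    ctrl.goto((*D,140),[np.pi,0,y1]);ctrl.hold(.2);op("over")
    w=cam("wrist");t=cam("side")
    a=[w["pixels"][120:300,136:376],t["pixels"][100:205,190:330]]
    cv2.imwrite("pics/e7.png",cv2.hconcat([cv2.resize(x,(400,300),interpolation=2) for x in a]))
```

```text
grip {'opening': 36.9, 'gripper_force': 45.0, 'eef_pos': [495.6, 286.7, 12.5], 'wrist_force': [-0.1, 0.6, -0.5], 'moment': [0.3, -0.0, -0.0], 'time_s': 19.4}
30 {'opening': 36.9, 'gripper_force': 45.0, 'eef_pos': [495.9, 286.5, 30.4], 'wrist_force': [0.6, 1.0, -2.8], 'moment': [0.0, 0.0, 0.0], 'time_s': 19.9}
140 {'opening': 36.9, 'gripper_force': 45.0, 'eef_pos': [494.7, 286.1, 138.8], 'wrist_force': [0.6, -0.9, -3.4], 'moment': [0.0, 0.0, 0.0], 'time_s': 21.0}
over {'opening': 37.1, 'gripper_force': 45.0, 'eef_pos': [595.7, 0.2, 139.9], 'wrist_force': [0.1, -0.1, -2.9], 'moment': [-0.0, -0.0, -0.0], 'time_s': 22.6}
```

View pics/e7.png

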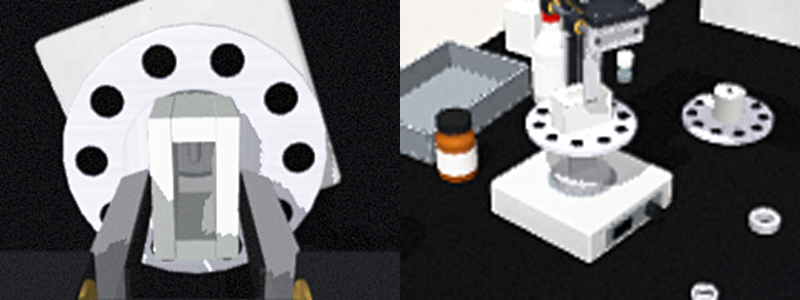

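The carousel hangs level above the drive, and the blade shows through the slot at crop (195,160), parallel to and centred between the slot's sides. I'll press it down now.

Run:
```python
from h import *
D=(595.8,-.7)
op=lambda n:print(n,{k:np.round(get_state()[k],1).tolist() for k in("opening","gripper_force","eef_pos","wrist_force","moment","time_s")})
ctrl.line_to((*D,112),velocity=80)
print(ctrl.line_to((*D,76),velocity=40,threshold=12));op("down")
```

```text
True
down {'opening': 37.0, 'gripper_force': 45.0, 'eef_pos': [594.6, -0.3, 78.3], 'wrist_force': [-0.5, 0.7, 4.5], 'moment': [0.1, 0.3, 0.0], 'time_s': 23.9}
```

Contact came at TCP z 78.3, where fully home is 66 + 12.5 = 78.5. I'll release, retreat, and check the result from the cameras.

Run:
```python
from h import *
release();ctrl.line_to((595.8,-.7,180),velocity=180)
s=get_state();print(s["opening"],np.round(s["wrist_force"],1),s["time_s"])
ctrl.goto((520,-160,240),[np.pi,0,np.radians(62)]);ctrl.hold(.2)
D=np.array([595.8,-.7,0])
circ=lambda z:np.array([(D[0]+68*np.cos(a),D[1]+68*np.sin(a),z) for a in np.linspace(0,6.28,60)])
for n in("top","side","wrist"):
    p=cam(n)
    for r in spotter.masks_of(p,"carousel"):
        cs=proj(p,D+(0,0,90))
        if np.linalg.norm(r["point"]-cs)<25:
            m=r["mask"].astype(np.uint8);print(n,round(r["conf"],2),"bbox",cv2.boundingRect(m),"pt",np.round(r["point"],1))
            for z in(66,76,86,96):
                P=np.vstack([circ(z),circ(z+10)]);q=np.array([proj(p,x) for x in P]);h=cv2.convexHull(q.astype(np.float32));M=np.zeros(m.shape,np.uint8);cv2.fillConvexPoly(M,h.round().astype(int),1)
                print("  underside",z,"bbox",q.min(0).round(1),np.ptp(q,axis=0).round(1),"IoU",round((M&m).sum()/(M|m).sum(),3))
print(get_state()["time_s"])
```

```text
93.95835479968292 [-0.7 -0.7 -0.5] 25.6583
top 0.71 bbox (282, 140, 47, 45) pt [306.  163.8]
  underside 66 bbox [280.8 138.3] [47.1 46.9] IoU 0.885
  underside 76 bbox [280.9 137.6] [47.5 47.3] IoU 0.872
  underside 86 bbox [281.1 137. ] [47.9 47.6] IoU 0.857
  underside 96 bbox [281.3 136.3] [48.2 48. ] IoU 0.849
side 0.95 bbox (235, 143, 38, 28) pt [253.9 157.4]
  underside 66 bbox [234.3 146.6] [37.5 23. ] IoU 0.893
  underside 76 bbox [234.2 144.3] [37.7 22.9] IoU 0.85
  underside 86 bbox [234.1 142. ] [37.9 22.9] IoU 0.681
  underside 96 bbox [234.  139.7] [38.1 22.8] IoU 0.527
wrist 0.87 bbox (192, 0, 109, 96) pt [239.5  44.1]
  underside 66 bbox [191.9 -28.1] [109.  123.3] IoU 0.921
  underside 76 bbox [190.1 -32.6] [112.3 127.3] IoU 0.897
  underside 86 bbox [188.2 -37.4] [115.7 131.5] IoU 0.871
  underside 96 bbox [186.1 -42.5] [119.3 136. ] IoU 0.849
26.9333
```

All three views fit best with the underside at 66, so it is fully home, released and the arm is clear.

```bash
python3 -c "
from station import *
print(job_done())"
```

```text
the job is handed in; nothing more can be done
None
```

The slotted carousel is fitted over the blade, flat on the drive's shoulder and released, and the job was handed in at about 27 s after two empty grasps; the spare and the brown look-alikes were not touched.

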